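Point-and-check a picked medicine order

TASK

Do the point-and-check on the order in the tray. Point down at the tall carton with the fingertips a few centimetres above the middle of its top, without touching it, and stay there for two seconds; then, rising clear between, point at the squat jar's lid in the same way for two seconds. Then press the large key on the console right down to confirm, let it come up and move clear; touch, move or lift nothing else, leave the small key alone, and do not bring the fingers down low over any of the other goods in the tray.

Things in the scene. Friction and masses are not known exactly. Their poses are not given: they have to be found in the camera images.
- tall_carton: The tall carton, the tallest thing in the tray. White paperboard carton with a printed band, 52 x 44 mm in plan and 115 mm tall, light. Stands upright in the tray on its 4 mm floor, in any of the six places. Origin: centre of its underside; z up, so the middle of its top is 115 mm above the origin.
- squat_jar: The squat jar: the only low, wide round container. White plastic with a screw lid, 60 mm across and 56 mm tall. Stands upright in the tray on its 4 mm floor, in any of the six places. Origin: centre of its underside; z up, so the middle of its lid is 56 mm above the origin.
- large_key (a joint): Large round key of the console, how far it is pressed in m: 0 up, 0.006 fully down; a spring (4 N when fully down) brings it up again when let go.
- large_key_top (a point): Centre of the upper face of the large key: a white disc of 38 mm diameter in a black housing, facing straight up, 56 mm above the counter. It moves down with the key.
- console: Check-off console fixed to the counter: low grey plastic case 110 (x) x 170 (y) x 34 mm with two round white keys side by side, 87 mm apart (the large one 42 mm to -y, the small one 45 mm to +y, both 15 mm to -x of its centre, on the side towards the robot) and a narrow black display strip behind them. It stands either to the left or to the right of the tray, turned a little. Origin: centre of its underside.
- small_key (a joint): Small round key (20 mm diameter) of the same console, how far it is pressed in m: 0 up, 0.006 down. To be left alone.
- tray: Order tray, fixed to the counter: shallow grey plastic tray 250 (x) x 350 (y) mm, rim 22 mm high, wall and floor 4 mm. Six items stand in it in two rows (along y) of three, about 107 mm apart within a row and 114 mm between rows. Origin: centre of its underside; turned a little about z.
- middle_carton: Bystander: a carton like the tall one but lower. White paperboard carton with a printed band, 52 x 44 mm in plan and 75 mm tall, light. Stands upright in the tray on its 4 mm floor, in any of the six places. Origin: centre of its underside; z up, so the middle of its top is 75 mm above the origin.
- cube_carton: Bystander: cube-shaped carton. White paperboard carton with a printed band, 58 x 58 mm in plan and 58 mm tall, light. Stands upright in the tray on its 4 mm floor, in any of the six places. Origin: centre of its underside; z up, so the middle of its top is 58 mm above the origin.
- flat_carton: Bystander: low flat carton. White paperboard carton with a printed band, 62 x 52 mm in plan and 26 mm tall, light. Stands upright in the tray on its 4 mm floor, in any of the six places. Origin: centre of its underside; z up, so the middle of its top is 26 mm above the origin.
- slim_bottle: Bystander: slim white plastic bottle with narrow neck and screw cap, 40 mm across, 100 mm tall. Stands upright in the tray on its 4 mm floor, in any of the six places. Origin: centre of its underside; z up.
- printer: Bystander: cream label printer fixed to the counter on the other side of the tray from the console, 130 (x) x 120 (y) x 112 mm. Origin: centre of its underside.
- measure: Bystander: loose steel measuring cup near the far left corner of the tray, 68 mm across, 85 mm tall. Origin: centre of its underside.
- spatula: Bystander: loose counting spatula, about 180 mm long, lying on the counter near the far right corner of the tray. Origin on its underside.
Things that resemble listed ones, but are neither listed nor needed, are in the scene too. Leave any orange or purple look-alike of the tall_carton alone.

How it is judged:
By the outcome, as a careful person would: the job done as asked, in the order asked, and still so for the second after the job is handed in, with the robot touching nothing.
It also fails if it takes over 48 s, if anything falls off the work surface, if the arm or the gripper's body presses on something with over 40 N, if the wrist force passes 120 N, or if a joint passes its speed limit or range.

ROBOT

A 7-joint arm with a two-finger parallel gripper is mounted at the origin on the work surface. World frame = base frame: x ahead of the robot, y to its left, z up, the work surface at z = 0. Lengths are in m, angles in rad, forces in N, time in s.
With the tool pointing down it reaches from about 0.4 to 0.875 m from the base axis. Payload 19.3 kg.
Tool frame: the origin (TCP) lies midway between the tips of the shut fingers; the grasp point (between the pads) lies 19 mm behind it; z points along the fingers, y is the line along which they close (so a half turn about z gives the same grasp; the last joint's range is limited). The gripper opens to 85 mm and grips with 20 to 120 N. Pads are 22 mm wide; open, the fingers measure 114 mm over their backs; the gripper's body (76 mm by 85 mm) begins 54 mm behind the grasp point. The pads swing forward as they close: fully open they stand 13 mm farther back than shut.
Start: joints at [-1.251, 0.521, -0.036, 1.599, 0.021, 1.021, -0.113], TCP at [0.238, 0.578, 0.231] pointing down, gripper open.
Joint ranges: [-2.91, 2.91], [-0.3, 2.13], [-1.5, 1.42], [0.17, 2.43], [-1.26, 4.41], [0.16, 1.93], [-2.52, 2.52]. Speed limits (rad/s): [1.89, 1.89, 2.39, 2.39, 3.01, 3.01, 3.01].

INTERFACE

Orientations are given as [roll, pitch, yaw] about the fixed x, y, z axes, in that order (R = Rz(yaw) Ry(pitch) Rx(roll)).
In Python, from workcell import telemetry, grab_frame, calibration, bot, outline_of, landmark_of gives the robot as it stands. The module is installed in compiled form; this text tells all that it offers.
- The arm moves only by the shell command python3 -m inch 'ROWS' [FORCE]. ROWS is JSON, a list of rows, each a list of 7 numbers: the shift along the tool's x, y, z in m, then the turn, a rotation vector about the tool's x, y, z in rad, then the closure, from 0 (fully open) to 1 (shut). A call has 1 to 5 rows; each row shifts and turns the commanded pose from where the row before left it, along the tool's axes as they then stand; what a row does not reach is not made up. A row lasts 1/10 s, in which the tool goes at most 50 mm and 8.59 degrees, less where a joint would pass 70% of its speed; a pose out of reach is approached as far as the arm can. A call is refused whole if a number of a shift passes 0.05 or a number of a turn 0.15, either way. A call with a gripper value outside its range is refused whole. The fingers move at their own pace and stop on an object; FORCE is the grip in N (left out, the last holds). Time passes only in rows, so rows that do not move let the fingers close. It gives the time, the measured TCP pose, the force, the opening and the grip force at its end, in the units of the state.
- telemetry.observe(): the state, without advancing time (a new reading comes with each control period).
- grab_frame(name): name is "scene" or "top" or "wrist"; returns the picture (420x560x3 uint8, red, green, blue); there is no depth.
- calibration(name): a dict with "fovy" (degrees; the focal length in pixels is half the picture's height over the tangent of half this angle, whatever the lens; pixels are square), "cx", "cy" (the principal point, pixels), "pose" (4x4, takes a point from camera to world coordinates). Camera axes: x right, y down, z forward; pixel columns grow to the right and rows downward; lengths in m; the calibration is good to about 2 mm. A picture is of the moment at which its call begins: read the wrist's pose just before it. calibration takes no time and is no camera call; for the wrist camera it gives the pose at the moment of the call.
- bot.job_done(): hands the job in; it is judged then, once.
Trained networks look in the newest picture that a camera, given by its name, has taken for a name from the list of things; names that differ only in an ending like _2 or _b are one class to them, and where a whole thing is asked for, a point or a joint stands for the part that bears it (a point fixed in the world has none). Each returns a list of dicts, best first, with "score" (0 to 1); they miss things now and then, are a little off and sometimes report something else, mostly with a low value. They report only what shows in the picture. A call takes as long as a camera call. They do not tell look-alikes from the thing itself.
- outline_of(label, camera): "region" (420x560 bool, what is visible of it) and "rect" ([left, top, right, bottom] in pixels, round what is visible of it).
- landmark_of(label, camera): "xy" ([column, row] in pixels: a listed point, or the origin of a listed thing).
The state is a dict: "clock": time; "qpos": joint angles; "qd": joint speeds; "joint_efforts": joint torques, N m; "position": TCP position; "tool_rot": TCP orientation; "force": force on the tool from outside, world axes, zero at the start; "moment": the same for the moment, N m; "grip_width": finger opening in m; "finger_force": force on a finger pad.
Only numpy, scipy, OpenCV 4.12 (cv2) and the standard library are available. Lean on these libraries where they do the work, as an engineer would, in place of code of your own. Each camera call takes 0.05 s, during which the arm holds its last target. There are 200 camera calls.

## Working session

There is one attempt and no reset: what is moved stays moved. The work goes in short steps, Python scripts to look and compute and a shell command to move; the robot and the scene stay as the last step left them, time stands still between calls to the robot, and variables do not carry over. Pictures are saved under pics/ and viewed, at most 10 in all, crops included, and the job is handed in when it is done.

```bash
mkdir -p pics; cat > h.py <<'E'
import numpy as np, cv2
from workcell import telemetry, grab_frame, calibration, bot, outline_of, landmark_of
def ray(c,xy):
    K=calibration(c); f=210/np.tan(np.radians(K["fovy"])/2)
    P=np.array(K["pose"]); d=P[:3,:3]@np.array([(xy[0]-K["cx"])/f,(xy[1]-K["cy"])/f,1]); return P[:3,3],d
def at(c,xy,z):
    o,d=ray(c,xy); return o+d*(z-o[2])/d[2]
def proj(c,p):
    K=calibration(c); f=210/np.tan(np.radians(K["fovy"])/2)
    P=np.array(K["pose"]); q=P[:3,:3].T@(np.array(p)-P[:3,3]); return q[:2]/q[2]*f+[K["cx"],K["cy"]]
E
python3 - <<'E'
from h import *
np.set_printoptions(precision=3,suppress=True)
s=telemetry.observe(); print({k:np.round(s[k],3) for k in("clock","position","tool_rot","grip_width")})
for c in("scene","top"):
    im=grab_frame(c); cv2.imwrite(f"pics/{c}0.png",im[:,:,::-1]); print(c,np.array(calibration(c)["pose"])[:3].round(2).tolist())
    for n,z in(("tall_carton",.004),("squat_jar",.004),("large_key_top",.056),("console",0),("tray",0),("slim_bottle",.004),("middle_carton",.004),("cube_carton",.004),("flat_carton",.004)):
        for r in landmark_of(n,c)[:3]: print(n,round(r["score"],2),np.round(r["xy"]),at(c,r["xy"],z)[:2])
E
```

```text
{'clock': np.float64(0.0), 'position': array([0.237, 0.578, 0.231]), 'tool_rot': array([-3.14 ,  0.   ,  2.752]), 'grip_width': np.float64(0.085)}
scene [[0.73, 0.53, -0.42, 0.99], [0.68, -0.56, 0.47, -0.52], [0.02, -0.63, -0.78, 0.91]]
tall_carton 0.97 [294. 196.] [0.499 0.093]
tall_carton 0.94 [343. 187.] [0.586 0.224]
tall_carton 0.67 [264. 160.] [0.322 0.141]
squat_jar 0.59 [292. 233.] [ 0.585 -0.015]
squat_jar 0.4 [257. 261.] [ 0.578 -0.147]
large_key_top 0.45 [333. 140.] [0.458 0.326]
console 0.65 [343. 148.] [0.472 0.373]
tray 0.88 [278. 224.] [ 0.534 -0.018]
slim_bottle 0.64 [264. 215.] [ 0.484 -0.023]
middle_carton 0.88 [235. 230.] [ 0.461 -0.117]
cube_carton 0.7 [319. 215.] [0.6   0.089]
flat_carton 0.61 [258. 260.] [ 0.579 -0.144]
top [[-0.06, -0.97, 0.22, 0.32], [-1.0, 0.05, -0.02, 0.01], [0.0, -0.22, -0.98, 0.99]]
tall_carton 0.94 [239. 225.] [0.493 0.09 ]
tall_carton 0.9 [180. 196.] [0.573 0.234]
tall_carton 0.64 [227. 122.] [0.765 0.111]
squat_jar 0.87 [284. 186.] [ 0.586 -0.025]
squat_jar 0.31 [403. 147.] [ 0.672 -0.337]
large_key_top 0.47 [136. 241.] [0.458 0.325]
console 0.84 [127. 241.] [0.468 0.365]
tray 0.65 [282. 207.] [ 0.532 -0.018]
slim_bottle 0.61 [281. 224.] [ 0.489 -0.013]
middle_carton 0.68 [328. 230.] [ 0.467 -0.125]
middle_carton 0.23 [128. 242.] [0.467 0.361]
cube_carton 0.87 [238. 182.] [0.602 0.09 ]
flat_carton 0.62 [328. 184.] [ 0.584 -0.138]
flat_carton 0.55 [328. 231.] [ 0.464 -0.127]
```

View pics/scene0.png

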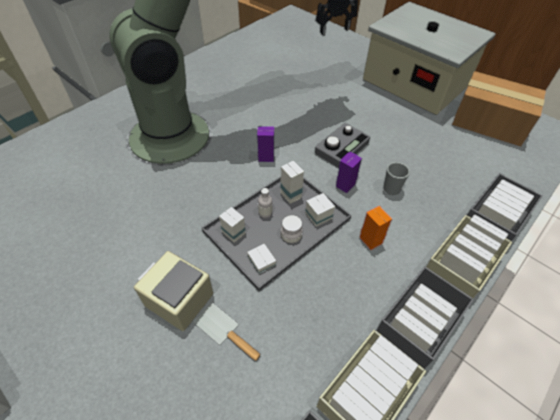

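View pics/top0.png

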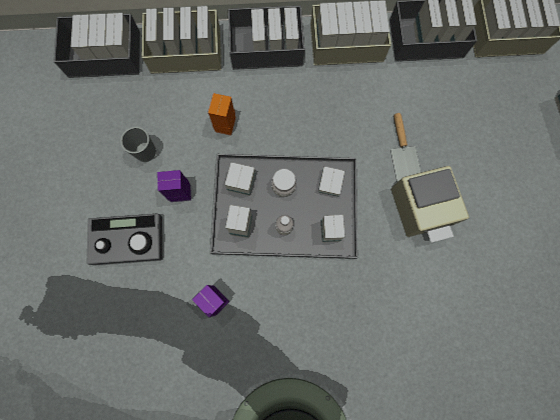

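The tray shows the tall carton at top-image (239,222), the jar at (284,180) and the bottle between them at (285,224). The large key is the right-hand one at (139,242). Purple look-alikes are at (174,186) and (209,300), and the orange one is at (222,113). Both cameras agree to within about 1 cm, so I'll start moving with the fingers shutting.

```bash
python3 -m inch '[[-0.035,-0.029,0,0,0,0,1],[-0.035,-0.029,0,0,0,0,1],[-0.035,-0.029,0,0,0,0,1],[-0.035,-0.029,0,0,0,0,1],[-0.035,-0.029,0,0,0,0,1]]'
python3 -m inch '[[-0.035,-0.029,0,0,0,0,1],[-0.035,-0.029,0,0,0,0,1],[-0.035,-0.029,0,0,0,0,1],[0,0,0,0,0,0,1],[0,0,0,0,0,0,1]]'
cat > go.py <<'E'
from h import *
from scipy.spatial.transform import Rotation as R
import sys
def go(p):
    s=telemetry.observe(); d=R.from_euler("xyz",s["tool_rot"]).as_matrix().T@(np.array(p)-s["position"])
    print("shift tool",d.round(4),"norm",np.linalg.norm(d).round(3),"pos",np.round(s["position"],4),"rot",np.round(s["tool_rot"],3),"t",round(float(s["clock"]),2),"F",np.round(s["force"],1))
if __name__=="__main__": go([float(v) for v in sys.argv[1:4]])
E
python3 - <<'E'
from go import *
im=grab_frame("wrist"); cv2.imwrite("pics/w1.png",im[:,:,::-1])
for n,z in(("tall_carton",.004),("squat_jar",.004)):
    for r in landmark_of(n,"wrist")[:3]: print(n,round(r["score"],2),np.round(r["xy"]),at("wrist",r["xy"],z)[:2].round(3))
    for c in ("wrist","top","scene"):
        if c!="wrist": grab_frame(c)
        for r in outline_of(n,c)[:1]: print(n,c,np.round(r["rect"]),round(r["score"],2))
    grab_frame("wrist")
go([.496,.0915,.231])
E
```

```text
clock: 1.5
position: [0.3449, 0.3758, 0.2314]
tool_rot: [3.141, 0.0, 2.752]
force: [1.6, 0.9, 0.2]
grip_width: 0.0122
finger_force: 0.0
clock: 2.0
position: [0.4088, 0.2565, 0.2315]
tool_rot: [3.141, 0.0, 2.75]
force: [0.8, 0.8, -0.1]
grip_width: -0.0
finger_force: 0.0
tall_carton 0.82 [164. 292.] [0.491 0.087]
tall_carton 0.72 [147. 117.] [0.316 0.158]
tall_carton 0.58 [321. 315.] [0.583 0.237]
tall_carton wrist [ 46.  82. 179. 173.] 0.83
tall_carton top [207.  95. 235. 136.] 0.96
tall_carton scene [361. 205. 391. 246.] 0.87
squat_jar top [268. 170. 297. 196.] 0.87
squat_jar scene [280. 215. 302. 243.] 0.68
shift tool [-0.144  -0.1198  0.0003] norm 0.187 pos [0.4083 0.2571 0.2313] rot [-3.142  0.     2.752] t 2.75 F [ 0.   0.4 -0.1]
```

View pics/w1.png

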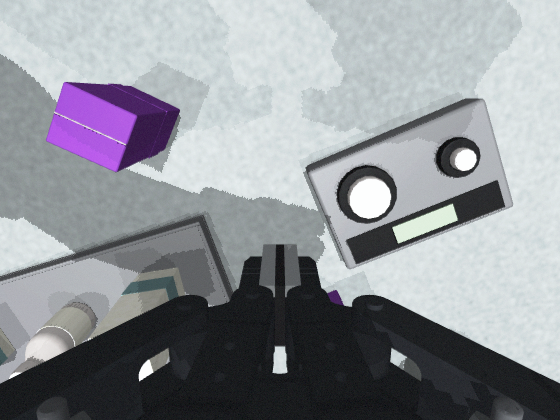

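The wrist view shows the console's large key centred at about (370,198), the small key at (463,158), and the tray corner with the carton below. I'll fix the key from this view, and the tops of the carton and jar from the saved top picture.

```bash
python3 - <<'E'
from go import *
def blob(c,im,box,thr):
    x0,y0,x1,y1=box; g=cv2.cvtColor(im,cv2.COLOR_BGR2GRAY)[y0:y1,x0:x1]
    n,l,s,ce=cv2.connectedComponentsWithStats((g>thr).astype(np.uint8)); k=1+np.argmax(s[1:,4]); return ce[k]+[x0,y0],s[k]
c,s=blob("wrist",cv2.imread("pics/w1.png"),(338,168,397,220),225); print("key wrist",c,s,at("wrist",c,.056).round(4))
t=cv2.imread("pics/top0.png")
c,s=blob("top",t,(128,230,151,254),180); print("key top",c,s,at("top",c,.056).round(4))
x0,y0,x1,y1=205,150,365,260
cr=cv2.resize(t[y0:y1,x0:x1],None,fx=5,fy=5,interpolation=cv2.INTER_NEAREST)
for p,col in(((.496,.0915,.119),(0,0,255)),((.586,-.02,.06),(0,255,0))):
    q=proj("top",p); print(q); cv2.drawMarker(cr,tuple(int(v) for v in (q-[x0,y0]+.5)*5),col,0,14,1)
cv2.imwrite("pics/crop.png",cr)
E
```

```text
key wrist [369.87410926 198.03008709] [  12   11   41   40 1263] [0.4568 0.3235 0.056 ]
key top [137.44444444 241.71895425] [  3   5  14  15 153] [0.4574 0.3209 0.056 ]
[233.92939947 214.4302361 ]
[282.06019382 179.55650753]
```

View pics/crop.png

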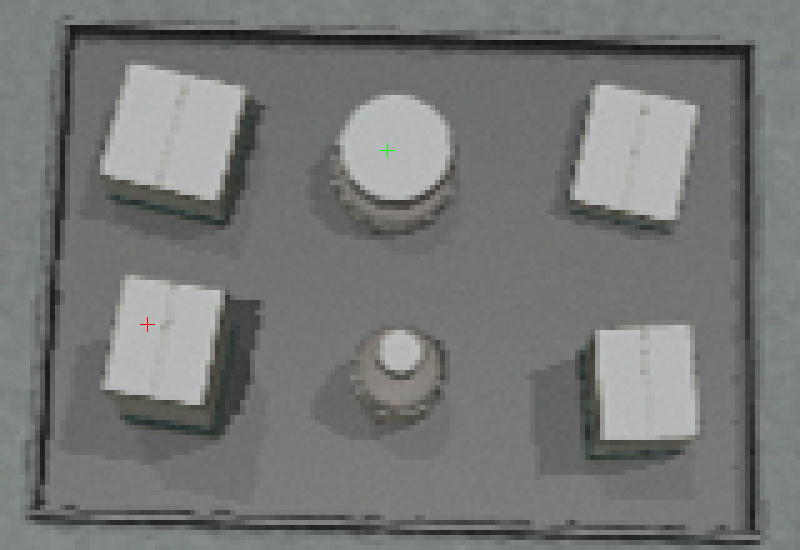

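The tall carton is front-left in the crop, with its top centre at (164,340). The jar lid is centred at (396,148) and the bottle at (401,352).

```bash
python3 - <<'E'
from go import *
c=lambda x,y:(205+x/5-.5,150+y/5-.5)
a=at("top",c(164,340),.119); b=at("top",c(396,148),.06); print(a,b)
print("cap",at("top",c(401,352),.104))
for p in (a,b,(.457,.323,.056)): print(proj("scene",p))
im=cv2.imread("pics/scene0.png")[130:290,200:400]; im=cv2.resize(im,None,fx=4,fy=4,interpolation=cv2.INTER_CUBIC)
for p in (a,b,(.457,.323,.056)):
    q=(proj("scene",p)-[200,130]+.5)*4; cv2.drawMarker(im,(int(q[0]),int(q[1])),(0,0,255),0,12,1)
cv2.imwrite("pics/crop2.png",im[:600])
go([a[0],a[1],.231])
E
```

```text
[0.48877848 0.08440968 0.119     ] [ 0.58690653 -0.02395632  0.06      ]
cap [ 0.48040794 -0.0187831   0.104     ]
[291.34571081 169.06918342]
[290.92456202 223.19452959]
[332.02056191 139.95237223]
shift tool [-0.14   -0.1291  0.0003] norm 0.19 pos [0.4083 0.2571 0.2313] rot [-3.142  0.     2.752] t 2.75 F [ 0.   0.4 -0.1]
```

View pics/crop2.png

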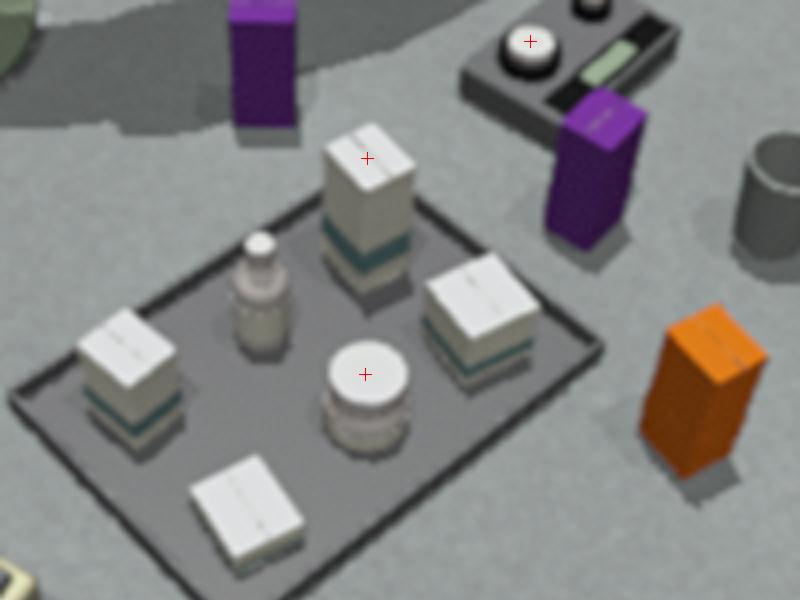

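The projected points land on the tall carton's top, the jar's lid and the large key in both views. Next I move over the carton and lower to about 33 mm above it.

```bash
python3 -m inch '[[-0.028,-0.0258,0,0,0,0,1],[-0.028,-0.0258,0,0,0,0,1],[-0.028,-0.0258,0,0,0,0,1],[-0.028,-0.0258,0,0,0,0,1],[-0.028,-0.0258,0,0,0,0,1]]'
python3 -m inch '[[0,0,0,0,0,0,1],[0,0,0,0,0,0,1],[0,0,0.02,0,0,0,1],[0,0,0.03,0,0,0,1],[0,0,0.02,0,0,0,1]]'
python3 -m inch '[[0,0,0.009,0,0,0,1],[0,0,0,0,0,0,1]]'
python3 go.py 0.4888 0.0844 0.152
```

```text
clock: 3.25
position: [0.4893, 0.0831, 0.2314]
tool_rot: [3.141, 0.0, 2.752]
force: [0.6, 0.8, 0.4]
grip_width: -0.0003
finger_force: 0.0
clock: 3.75
position: [0.488, 0.0859, 0.16]
tool_rot: [-3.142, -0.001, 2.754]
force: [0.6, -0.2, 0.2]
grip_width: 0.0
finger_force: 0.0
clock: 3.95
position: [0.4882, 0.0853, 0.1516]
tool_rot: [-3.141, -0.001, 2.753]
force: [-0.6, -0.8, 0.1]
grip_width: 0.0003
finger_force: 0.0
shift tool [-0.0009 -0.0006 -0.0004] norm 0.001 pos [0.4882 0.0853 0.1516] rot [-3.141e+00 -1.000e-03  2.753e+00] t 3.95 F [-0.6 -0.8  0.1]
```

Now hold for 2.5 s, then rise.

```bash
for i in 1 2 3 4 5; do python3 -m inch '[[0,0,0,0,0,0,1],[0,0,0,0,0,0,1],[0,0,0,0,0,0,1],[0,0,0,0,0,0,1],[0,0,0,0,0,0,1]]' | grep -E "clock|position"; done
python3 -m inch '[[0,0,-0.02,0,0,0,1],[0,0,-0.035,0,0,0,1],[0,0,-0.035,0,0,0,1],[0,0,-0.01,0,0,0,1],[0,0,0,0,0,0,1]]'
python3 go.py 0.5869 -0.024 0.25
```

```text
clock: 4.45
position: [0.4889, 0.0846, 0.1526]
clock: 4.95
position: [0.4888, 0.0846, 0.1523]
clock: 5.45
position: [0.4888, 0.0846, 0.1523]
clock: 5.95
position: [0.4888, 0.0846, 0.1523]
clock: 6.45
position: [0.4888, 0.0846, 0.1523]
clock: 6.95
position: [0.4894, 0.0847, 0.2534]
tool_rot: [3.14, 0.002, 2.752]
force: [-0.1, 0.6, -0.2]
grip_width: 0.0002
finger_force: 0.0
shift tool [-0.1315 -0.0635  0.0036] norm 0.146 pos [0.4894 0.0847 0.2534] rot [3.140e+00 2.000e-03 2.752e+00] t 6.95 F [-0.1  0.6 -0.2]
```

```bash
python3 -m inch '[[-0.033,-0.016,0,0,0,0,1],[-0.033,-0.016,0,0,0,0,1],[-0.033,-0.016,0,0,0,0,1],[-0.033,-0.016,0,0,0,0,1],[0,0,0,0,0,0,1]]'
python3 -m inch '[[0,0,0,0,0,0,1],[0,0,0.03,0,0,0,1],[0,0,0.04,0,0,0,1],[0,0,0.04,0,0,0,1],[0,0,0.03,0,0,0,1]]'
python3 -m inch '[[0,0,0.018,0,0,0,1],[0,0,0,0,0,0,1]]'
python3 go.py 0.5869 -0.024 0.094
```

```text
clock: 7.45
position: [0.5879, -0.029, 0.2501]
tool_rot: [-3.139, -0.001, 2.747]
force: [-1.4, 0.3, 0.2]
grip_width: 0.0002
finger_force: 0.0
clock: 7.95
position: [0.5848, -0.0235, 0.1095]
tool_rot: [-3.141, -0.003, 2.753]
force: [0.5, 0.3, -0.4]
grip_width: -0.0002
finger_force: 0.0
clock: 8.15
position: [0.5843, -0.0237, 0.0915]
tool_rot: [-3.14, -0.005, 2.753]
force: [-0.4, -0.5, 0.2]
grip_width: 0.0003
finger_force: 0.0
shift tool [-0.0025  0.0007 -0.0025] norm 0.004 pos [ 0.5843 -0.0237  0.0915] rot [-3.14  -0.005  2.753] t 8.15 F [-0.4 -0.5  0.2]
```

```bash
for i in 1 2 3 4 5 6; do python3 -m inch '[[0,0,0,0,0,0,1],[0,0,0,0,0,0,1],[0,0,0,0,0,0,1],[0,0,0,0,0,0,1],[0,0,0,0,0,0,1]]' | grep -E "clock|position"; done
python3 -m inch '[[0,0,-0.02,0,0,0,1],[0,0,-0.035,0,0,0,1],[0,0,-0.04,0,0,0,1],[0,0,-0.04,0,0,0,1],[0,0,-0.02,0,0,0,1]]'
python3 go.py 0.457 0.323 0.25
```

```text
clock: 8.65
position: [0.5868, -0.0248, 0.0948]
clock: 9.15
position: [0.5866, -0.0248, 0.0943]
clock: 9.65
position: [0.5866, -0.0248, 0.0943]
clock: 10.15
position: [0.5866, -0.0248, 0.0943]
clock: 10.65
position: [0.5866, -0.0248, 0.0943]
clock: 11.15
position: [0.5866, -0.0248, 0.0943]
clock: 11.65
position: [0.5874, -0.025, 0.2528]
tool_rot: [3.14, 0.003, 2.751]
force: [-0.4, 0.7, -0.3]
grip_width: -0.0
finger_force: 0.0
shift tool [0.2529 0.2722 0.0024] norm 0.372 pos [ 0.5874 -0.025   0.2528] rot [3.140e+00 3.000e-03 2.751e+00] t 11.65 F [-0.4  0.7 -0.3]
```

```bash
python3 -m inch '[[0.028,0.03,0,0,0,0,1],[0.028,0.03,0,0,0,0,1],[0.028,0.03,0,0,0,0,1],[0.028,0.03,0,0,0,0,1],[0.028,0.03,0,0,0,0,1]]'
python3 -m inch '[[0.028,0.03,0,0,0,0,1],[0.028,0.03,0,0,0,0,1],[0.028,0.03,0,0,0,0,1],[0.028,0.03,0,0,0,0,1],[0,0,0,0,0,0,1]]'
python3 -m inch '[[0,0,0,0,0,0,1],[0,0,0,0,0,0,1],[0,0,0,0,0,0,1]]'
python3 - <<'E'
from go import *
go([.457,.323,.07])
im=grab_frame("wrist"); cv2.imwrite("pics/w2.png",im[:,:,::-1])
for r in landmark_of("large_key_top","wrist")[:2]: print(r,at("wrist",r["xy"],.056))
print(proj("wrist",(.457,.323,.056)))
E
```

```text
clock: 12.15
position: [0.5133, 0.1686, 0.2495]
tool_rot: [3.141, 0.0, 2.752]
force: [1.1, 0.2, 0.4]
grip_width: -0.0001
finger_force: 0.0
clock: 12.65
position: [0.4533, 0.326, 0.2491]
tool_rot: [3.14, -0.002, 2.759]
force: [-0.3, -0.7, 0.2]
grip_width: 0.0003
finger_force: 0.0
clock: 12.95
position: [0.4567, 0.3196, 0.2494]
tool_rot: [-3.141, 0.0, 2.75]
force: [-0.5, -0.1, 0.1]
grip_width: 0.0002
finger_force: 0.0
shift tool [0.0011 0.0033 0.1794] norm 0.179 pos [0.4567 0.3196 0.2494] rot [-3.141  0.     2.75 ] t 12.95 F [-0.5 -0.1  0.1]
{'xy': [283.9, 174.0], 'score': 0.8} [0.46000852 0.32322763 0.056     ]
[282.42158811 171.09586115]
```

View pics/w2.png

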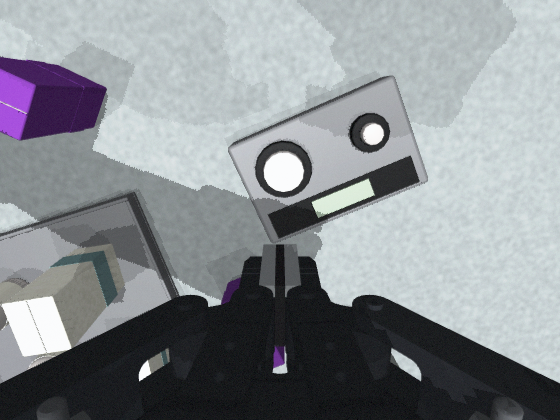

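The large key is at (284,172), where it was predicted. I'll descend to about 10 mm above it.

```bash
python3 -m inch '[[0.001,0.003,0.03,0,0,0,1],[0,0,0.04,0,0,0,1],[0,0,0.04,0,0,0,1],[0,0,0.04,0,0,0,1],[0,0,0.02,0,0,0,1]]' >/dev/null
python3 -m inch '[[0,0,0.013,0,0,0,1],[0,0,0,0,0,0,1],[0,0,0,0,0,0,1],[0,0,0,0,0,0,1]]'
python3 go.py 0.457 0.323 0.056
```

```text
clock: 13.95
position: [0.457, 0.3243, 0.0676]
tool_rot: [3.14, 0.001, 2.752]
force: [0.2, -0.1, 0.4]
grip_width: 0.0002
finger_force: 0.0
shift tool [-0.0005 -0.0012  0.0116] norm 0.012 pos [0.457  0.3243 0.0676] rot [3.140e+00 1.000e-03 2.752e+00] t 13.95 F [ 0.2 -0.1  0.4]
```

```bash
python3 -m inch '[[0,-0.001,0.005,0,0,0,1],[0,0,0.004,0,0,0,1],[0,0,0.003,0,0,0,1],[0,0,0.002,0,0,0,1],[0,0,0,0,0,0,1]]'
python3 -m inch '[[0,0,0.0015,0,0,0,1],[0,0,0.001,0,0,0,1],[0,0,0,0,0,0,1],[0,0,0,0,0,0,1]]'
```

```text
clock: 14.45
position: [0.456, 0.323, 0.0521]
tool_rot: [-3.142, -0.0, 2.752]
force: [-0.5, -0.1, 2.2]
grip_width: 0.0004
finger_force: 1.4
clock: 14.85
position: [0.456, 0.323, 0.0501]
tool_rot: [3.141, 0.0, 2.752]
force: [-1.0, -1.9, 7.7]
grip_width: 0.0001
finger_force: 3.8
```

```bash
python3 -m inch '[[0,0,0.001,0,0,0,1],[0,0,0,0,0,0,1],[0,0,0,0,0,0,1]]'
```

```text
clock: 15.15
position: [0.4561, 0.3231, 0.0497]
tool_rot: [3.141, 0.0, 2.752]
force: [-3.9, -3.6, 21.9]
grip_width: -0.0001
finger_force: 11.5
```

The key is on its stop: the TCP sits at 0.0497 m and the force has risen well past the 4 N spring. Now release and rise clear.

```bash
python3 -m inch '[[0,0,-0.005,0,0,0,1],[0,0,-0.01,0,0,0,1],[0,0,-0.03,0,0,0,1],[0,0,-0.04,0,0,0,1],[0,0,-0.04,0,0,0,1]]' >/dev/null
python3 -m inch '[[0,0,-0.04,0,0,0,1],[0,0,-0.02,0,0,0,1],[0,0,0,0,0,0,1],[0,0,0,0,0,0,1],[0,0,0,0,0,0,1]]'
python3 - <<'E'
from go import *
im=grab_frame("scene"); cv2.imwrite("pics/end.png",im[:,:,::-1])
E
```

```text
clock: 16.15
position: [0.4555, 0.3226, 0.2329]
tool_rot: [-3.14, -0.001, 2.752]
force: [1.3, -0.4, -0.5]
grip_width: 0.0001
finger_force: 0.0
```

View pics/end.png

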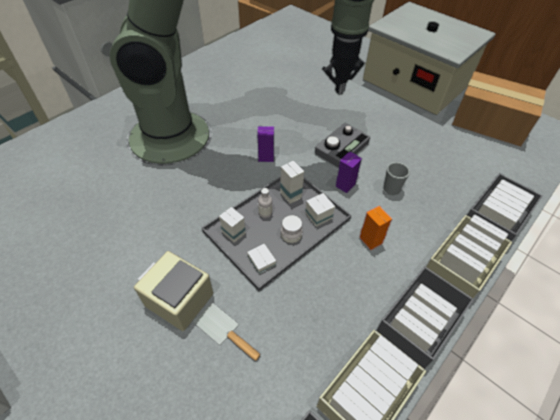

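The gripper is clear at about (343,75), the large key is up at (333,141), and everything in the tray is where it was. I'm handing in the job.

```bash
python3 -c "
from workcell import bot; print(bot.job_done())"
```

```text
the job is handed in; nothing more can be done
None
```

Job handed in at about 16 s: I held about 33 mm over the tall carton and then the squat jar for over 2 s each, pressed the large key to its stop and released it, and moved clear with nothing else touched.

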